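# Set a carton lid under the leaf-spring hold-down

### The job

The lid of the kraft carton in the setting station springs open. With the closed fingertips press the lid down flat and, keeping it firmly pressed shut, slide the carton along the lane so that its lid passes under the leaf spring, until the carton stands fully home against the end stop. Then let go and leave the spring holding the lid shut; never lift the carton, do not touch the spring, and leave the things around it where they are.

Things in the scene. Friction and masses are not known exactly. Their poses are not given: they have to be found in the camera images.
- station: lid-setting station, fixed: plywood plate 345x166x12 mm, slick white bed on it 16 mm above the table (friction about 0.12). Origin under it on the lane's centre line, +x = direction of travel. Aluminium guides, top at 40 mm, 104 mm apart from x = -48 mm on, flaring to about 118 mm at the mouth, x = -158 mm
- bridge (a point): middle of the top face of the bridge's aluminium cross bar, at x = 95 mm in the station's frame. The bar lies across the lane (x = 85 to 105 mm, underside 82 mm, top 94 mm above the table, two screw knobs on it to 105 mm); its posts stand beside the lane, outer faces at y = +-76 mm
- stop_face (a point): middle of the end stop's face, at x = 170 mm in the station's frame; the stop is an upright plate across the lane, top 58 mm above the table
- leaf_spring: spring-steel leaf, 40 mm wide, 66 mm long, fixed under the cross bar (origin, at x = 98 mm); it runs on along the lane, sloping down. It yields upward only, pressing down at its tip with about 4 N at rest and 5.5 N when the shut carton has lifted it 6 mm; friction on the carton about 0.2
- leaf_tip (a point): underside of the spring's free end, on the lane's centre line, 162 mm along the station's x; about 63 mm above the table at rest, 69 mm when it rests on a shut carton
- carton: plain kraft mailer carton 160x100x50 mm (53 mm with lid shut: lid top 69 mm above the table), two foil pouches inside, 0.2 to 0.45 kg, standing in the lane's mouth. Origin under its middle; +x is its leading end, along the lane to within a few degrees. Home: its middle at x = 90 mm in the station's frame
- lid (a joint): opening angle of the lid, rad: 0 shut; it springs open to about 0.38. Hinge across the carton's trailing edge (x = -80 mm, 50 mm above its underside); the leading end rises. Keeping it shut takes about 0.36 N m: 8 N at 45 mm from the hinge. Panel 160x100x3 mm, stiff. Ajar by 0.08 rad or more its edge strikes the cross bar, or left wide open it rides over it
- lid_edge (a point): middle of the lid's free (leading) edge, upper face, 160 mm from the hinge
- lid_press (a point): point on the upper face of the lid, on its middle line, 45 mm from the hinge: a good place to press, since it stays 30 mm short of the bridge when the carton is home. Fingertips pressed here drag the carton by friction (about 0.5 or more); 12 to 20 N is ample
- pouch_a: sealed foil pouch, silver, 100x62x25 mm, lying by the mouth of the lane; bystander, origin under its middle
- pouch_b: a second such foil pouch, 100x62x25 mm; bystander, origin under its middle
- glue_stick: glue stick standing upright beyond the station, 25 mm across, 95 mm high; bystander, origin under its middle
- tape_roll: roll of tan packing tape lying flat past the end stop, 96 mm across, 25 mm high; bystander, origin under its middle
- folder: flat bone folder, 153 mm long, 8 mm thick, lying in front of the station; bystander, origin under its middle
- stamp: rubber stamp with turned wooden handle standing beyond the station, 26x52x70 mm; bystander, origin under its middle

How it is judged:
On the way, in this order (a step that is already met when the one before it is completed fails the run):
1. the fingertips press the lid shut while the carton still stands short of the bridge (value of joint lid below 0.05 rad and contact force between the fingers and carton above 4 N and x of lid_edge in the frame of station below 0.085 m), for 0.2 s.
2. the leading edge of the lid has gone in under the leaf spring and lifted it, the fingertips still pressing the lid shut (value of joint lid below 0.05 rad and contact force between the fingers and carton above 4 N and z of leaf_tip in the frame of station above 0.066 m), for 0.1 s.
At the end, for the whole second after the job is handed in: the carton stands on the bed at rest, its leading end within 5 mm of the end stop, its lid shut (under 0.05 rad) with the leaf spring's tip resting on the lid and pressing it down, and the robot clear of everything (x of carton in the frame of station above 0.085 m and z of carton in the frame of station below 0.02 m and value of joint lid below 0.05 rad and z of leaf_tip in the frame of station between 0.066 and 0.074 m and contact force between leaf_spring and carton above 1.5 N and linear speed of carton below 0.01 m/s); the robot touches nothing.
It fails at once if the carton is lifted off the bed by more than 15 mm (z of carton in the frame of station above 0.031 m).
It fails at once if the carton is tipped (angle between carton's own z axis and vertical above 0.2 rad).
It fails at once if the robot touches the leaf spring (contact force between any of the fingers, the arm and leaf_spring above 1 N).
It fails at once if a thing standing round the station is moved by more than 40 mm (distance of any of pouch_a, pouch_b, glue_stick, tape_roll, folder, stamp from where it was at the start of the episode above 0.04 m).
It also fails if it takes over 61 s, if anything falls off the work surface, if the arm or the gripper's body presses on something with over 40 N, if the wrist force passes 120 N, or if a joint passes its speed limit or range.

### The arm

A 6-joint arm with a two-finger parallel gripper is mounted at the origin on a cart in front of the work surface, level with it; the furniture and walls round the work are solid. World frame = base frame: x ahead of the robot, y to its left, z up, the work surface at z = 0. Lengths are in m, angles in rad, forces in N, time in s.
With the tool pointing down it reaches from about 0.325 to 1 m from the base axis. Payload 5.1 kg.
Tool frame: the origin (TCP) lies at the very end of the fingers, on their centre line; the grasp point (between the pads) lies robot.grip_depth behind it (robot.grip_depth is the distance from the TCP to the grasp point, in m); y points along the fingers, z is the direction in which the jaws open and shut, and the axes are right-handed (so a half turn about y gives the same grasp; the last joint's range is limited). The gripper opens to 85 mm and grips with 20 to 120 N. Pads are 22 mm wide; open, the fingers measure 114 mm over their backs; the gripper's body (76 mm by 85 mm) begins 54 mm behind the grasp point. The pads swing forward as they close: fully open they stand 13 mm farther back than shut.
Start: joints at [1.132, 0.124, 1.65, -0, 1.367, -0.083], TCP at [0.226, 0.609, 0.231] pointing down, gripper open.
Joint ranges: [-2.61, 2.61], [-1.02, 2.33], [0.03, 2.71], [-1.35, 4.49], [0.32, 2.68], [-2.91, 2.91]. Speed limits (rad/s): [2.57, 2.57, 3.14, 3.14, 3.14, 3.14].

### API

Orientations are given as a unit quaternion [x, y, z, w].
In Python, from station import monitor, cams, robot gives the robot as it stands.
- The arm moves only by the shell command python3 -m inch 'ROWS' [FORCE]. ROWS is JSON, a list of rows, each an object with "xyz": the shift along the world's x, y, z in m, a list of three; "twist": the turn about the world's z in degrees; "fingers": the gripper command: -1 is shut, 1 is fully open, values between are in proportion. In form: [{"xyz": [tx, ty, tz], "twist": twist, "fingers": fingers}, ...]. A call has 1 to 12 rows; each row is the pose to reach, as a shift and turn from the pose commanded when the call began; what a row does not reach only later rows make up. A row lasts 1/8 s, in which the tool goes at most 62.5 mm and 10.7 degrees, less where a joint would pass 70% of its speed; a pose out of reach is approached as far as the arm can. A call with a gripper value outside its range is refused whole. The fingers move at their own pace and stop on an object; FORCE is the grip in N (left out, the last holds). Time passes only in rows, so rows that repeat a pose let the fingers close. It gives the time, the measured TCP pose, the force and the opening at its end, in the units of the state.
- monitor.get_obs(): the state, without advancing time (a new reading comes with each control period).
- cams.camera(name): name is "side" or "top" or "wrist"; returns the picture (400x640x3 uint8, red, green, blue); there is no depth.
- cams.camera_params(name): a dict with "fx", "fy", "cx", "cy" (pixels), "R" (3x3) and "t" (3): a world point X has camera coordinates R X + t. Camera axes: x right, y down, z forward; pixel columns grow to the right and rows downward; lengths in m; the calibration is good to about 2 mm. A picture is of the moment at which its call begins: read the wrist's pose just before it. camera_params takes no time and is no camera call; for the wrist camera it gives the pose at the moment of the call.
- robot.job_done(): hands the job in, once; it reports no verdict.
Trained networks look in the newest picture that a camera, given by its name, has taken for a name from the list of things; names that differ only in an ending like _2 or _b are one class to them, and where a whole thing is asked for, a point or a joint stands for the part that bears it (a point fixed in the world has none). Each returns a list of dicts, best first, with "score" (0 to 1); they miss things now and then, are a little off and sometimes report something else, mostly with a low value. They report only what shows in the picture. A call takes as long as a camera call.
- cams.look_for(camera, name): "at" ([x, y, z] in m, in world coordinates, good to about 4 mm: the middle of the surface that is visible of it).
- cams.landmark_of(camera, name): "at" ([x, y, z] in m, in world coordinates, good to about 4 mm: a listed point, or the origin of a listed thing).
The state is a dict: "t": time; "joint_pos": joint angles; "qd": joint speeds; "joint_efforts": joint torques, N m; "ee_pos": TCP position; "tcp_rot": TCP orientation; "ft_force": force on the tool from outside, world axes, zero at the start; "ft_torque": the same for the moment, N m; "finger_gap": finger opening in m.
Only numpy, scipy, OpenCV 4.12 (cv2) and the standard library are available. Lean on these libraries where they do the work, as an engineer would, in place of code of your own. Each camera call takes 0.05 s, during which the arm holds its last target. There are 200 camera calls.

## Working session

There is one attempt and no reset: what is moved stays moved. The work goes in short steps, Python scripts to look and compute and a shell command to move; the robot and the scene stay as the last step left them, time stands still between calls to the robot, and variables do not carry over. Pictures are saved under pics/ and viewed, about 8 in all and at most 12, crops included, and the job is handed in when it is done.

```bash
ls; mkdir -p pics
python3 - <<'E'
from station import monitor, cams, robot
import cv2, numpy as np
o=monitor.get_obs(); print(o['t'],o['ee_pos'],o['tcp_rot'],o['finger_gap'],o['ft_force'],robot.grip_depth)
ims=[]
for c in ['top','side']:
    im=cams.camera(c); cv2.imwrite(f'pics/{c}0.png',im[:,:,::-1])
    for n in ['station','bridge','stop_face','leaf_tip','carton','lid_edge','lid_press','pouch_a','glue_stick','tape_roll','folder','stamp']:
        r=cams.landmark_of(c,n)
        print(c,n,[(round(d['score'],2),np.round(d['at'],3).tolist()) for d in r[:2]])
print(monitor.get_obs()['t'])
E
```

```text
pics
0.0 [0.22618875 0.6087379  0.23007287] [ 0.69665049 -0.12530547  0.12494122 -0.69524552] 0.08548817135731057 [ 0.06079444 -0.54952267  0.12357176] 0.0187
top station [(0.53, [0.547, 0.192, -0.002])]
top bridge [(0.63, [0.479, -0.141, 0.094])]
top stop_face [(0.29, [0.476, -0.016, 0.014])]
top leaf_tip [(0.61, [0.482, -0.206, 0.067])]
top carton [(0.76, [0.474, -0.013, 0.015]), (0.33, [0.609, 0.064, 0.002])]
top lid_edge [(0.68, [0.479, -0.081, 0.128])]
top lid_press [(0.81, [0.469, 0.025, 0.086])]
top pouch_a [(0.75, [0.543, 0.194, -0.001]), (0.56, [0.447, 0.197, -0.003])]
top glue_stick [(0.48, [0.62, -0.171, -0.0])]
top tape_roll [(0.64, [0.46, -0.274, -0.003])]
top folder [(0.63, [0.486, -0.207, 0.04]), (0.57, [0.359, 0.008, 0.004])]
top stamp [(0.43, [0.607, 0.064, -0.0])]
side station [(0.78, [0.479, -0.045, 0.0]), (0.64, [0.455, 0.196, -0.001])]
side bridge [(0.85, [0.481, -0.135, 0.093]), (0.6, [0.479, -0.079, 0.129])]
side stop_face [(0.86, [0.485, -0.21, 0.042])]
side leaf_tip [(0.87, [0.483, -0.203, 0.063])]
side carton [(0.85, [0.476, -0.01, 0.021])]
side lid_edge [(0.71, [0.479, -0.078, 0.13])]
side lid_press [(0.89, [0.465, 0.028, 0.087]), (0.73, [0.62, -0.164, 0.001])]
side pouch_a [(0.91, [0.542, 0.196, -0.003]), (0.87, [0.452, 0.195, -0.001])]
side glue_stick [(0.72, [0.618, -0.165, 0.002])]
side tape_roll [(0.94, [0.457, -0.275, -0.003]), (0.74, [0.482, -0.137, 0.093])]
side folder []
side stamp [(0.87, [0.61, 0.064, 0.0]), (0.24, [0.466, 0.026, 0.082])]
1.3
```

View pictures.

View pics/top0.png

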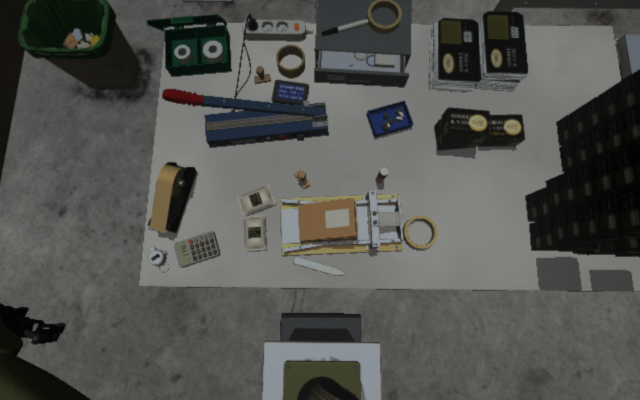

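View pics/side0.png

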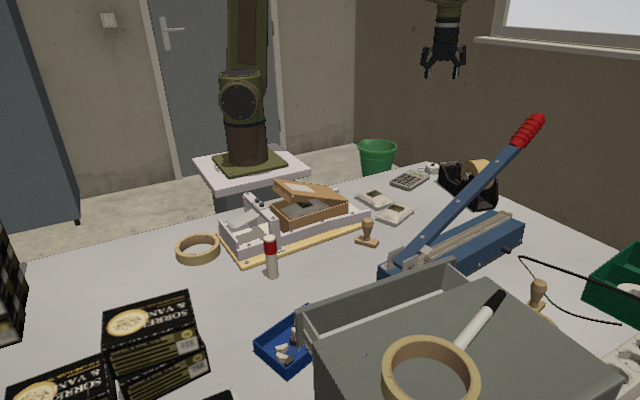

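Run:
```python
from station import monitor, cams, robot
import numpy as np
from scipy.spatial.transform import Rotation as R
o=monitor.get_obs(); print(np.round(R.from_quat(o['tcp_rot']).as_matrix(),3))
for c in ['top','side']:
    p=cams.camera_params(c); 
    print(c,p['fx'],p['cx'],p['cy'],np.round(-p['R'].T@p['t'],3),np.round(p['R'],3).tolist())
    for X in [(.467,.027,.085),(.479,-.08,.13),(.4825,-.2045,.063),(.485,-.21,.042),(.48,-.138,.094)]:
        q=p['R']@np.array(X)+p['t']; print(X,np.round([p['fx']*q[0]/q[2]+p['cx'],p['fy']*q[1]/q[2]+p['cy']],0))
```

```text
[[ 0.937  0.     0.348]
 [-0.348 -0.     0.937]
 [ 0.    -1.    -0.   ]]
top 391.85326121481944 318.6784360052194 196.2916359116804 [0.316 0.011 1.136] [[0.01, -1.0, -0.0], [-0.978, -0.01, -0.208], [0.208, 0.003, -0.978]]
(0.467, 0.027, 0.085) [313. 223.]
(0.479, -0.08, 0.13) [355. 216.]
(0.4825, -0.2045, 0.063) [397. 219.]
(0.485, -0.21, 0.042) [398. 219.]
(0.48, -0.138, 0.094) [375. 218.]
side 402.1101211350742 323.8135922577645 203.78240296219647 [ 1.237 -0.384  0.506] [[0.483, 0.875, -0.016], [0.403, -0.238, -0.884], [-0.777, 0.421, -0.468]]
(0.467, 0.027, 0.085) [321. 189.]
(0.479, -0.08, 0.13) [281. 183.]
(0.4825, -0.2045, 0.063) [231. 225.]
(0.485, -0.21, 0.042) [230. 234.]
(0.48, -0.138, 0.094) [258. 204.]
```

```bash
python3 -m inch '[{"xyz":[0.02,-0.05,0],"twist":-6,"fingers":-1},{"xyz":[0.04,-0.10,0],"twist":-12,"fingers":-1},{"xyz":[0.06,-0.15,0],"twist":-18,"fingers":-1},{"xyz":[0.08,-0.20,0],"twist":-24,"fingers":-1},{"xyz":[0.10,-0.25,0],"twist":-30,"fingers":-1},{"xyz":[0.12,-0.30,0],"twist":-36,"fingers":-1},{"xyz":[0.14,-0.35,0],"twist":-42,"fingers":-1},{"xyz":[0.16,-0.40,0],"twist":-48,"fingers":-1},{"xyz":[0.18,-0.45,0],"twist":-54,"fingers":-1},{"xyz":[0.20,-0.50,0],"twist":-60,"fingers":-1},{"xyz":[0.22,-0.54,0],"twist":-64,"fingers":-1},{"xyz":[0.241,-0.58,-0.02],"twist":-68,"fingers":-1}]'
python3 -m inch '[{"xyz":[0,0,0],"twist":0,"fingers":-1},{"xyz":[0,0,0],"twist":0,"fingers":-1},{"xyz":[0,0,0],"twist":0,"fingers":-1}]'
python3 - <<'E'
from station import monitor, cams, robot
import cv2, numpy as np
from scipy.spatial.transform import Rotation as R
o=monitor.get_obs(); print(o['t'],o['ee_pos'],o['finger_gap'],o['ft_force']);print(np.round(R.from_quat(o['tcp_rot']).as_matrix(),3))
for c in ['wrist','side','top']:
    im=cams.camera(c); cv2.imwrite(f'pics/{c}1.png',im[:,:,::-1])
    for n in ['station','bridge','stop_face','carton','lid_edge','lid_press']:
        r=cams.landmark_of(c,n)
        print(c,n,[(round(d['score'],2),np.round(d['at'],3).tolist()) for d in r[:2]])
E
```

```text
t: 2.8
ee_pos: [0.4692, 0.0276, 0.2134]
tcp_rot: [-0.505, 0.492, -0.495, 0.508]
ft_force: [-0.1, 0.8, -0.3]
finger_gap: 0.0003
t: 3.18
ee_pos: [0.4674, 0.0302, 0.212]
tcp_rot: [-0.507, 0.492, -0.493, 0.508]
ft_force: [0.1, -0.7, -0.4]
finger_gap: 0.0003
3.175 [0.46744484 0.03018699 0.21201051] 0.00034216007826131826 [ 0.11558128 -0.73014036 -0.41318643]
[[ 0.03   0.001  1.   ]
 [-1.     0.     0.03 ]
 [-0.    -1.     0.001]]
wrist station [(0.63, [0.48, -0.136, 0.097])]
wrist bridge [(0.79, [0.48, -0.138, 0.093])]
wrist stop_face []
wrist carton [(0.68, [0.475, -0.014, 0.016])]
wrist lid_edge []
wrist lid_press [(0.76, [0.474, 0.026, 0.085])]
side station [(0.81, [0.478, -0.046, 0.001])]
side bridge [(0.57, [0.478, -0.138, 0.092])]
side stop_face [(0.92, [0.488, -0.21, 0.043])]
side carton [(0.81, [0.472, -0.012, 0.016])]
side lid_edge [(0.86, [0.482, -0.082, 0.129])]
side lid_press [(0.83, [0.47, 0.027, 0.083])]
top station []
top bridge [(0.84, [0.481, -0.14, 0.09])]
top stop_face [(0.76, [0.485, -0.209, 0.041])]
top carton [(0.84, [0.472, -0.017, 0.018])]
top lid_edge [(0.96, [0.483, -0.083, 0.129]), (0.4, [0.48, -0.207, 0.063])]
top lid_press [(0.64, [0.473, 0.026, 0.089])]
```

```bash
python3 -m inch '[{"xyz":[0.002,-0.002,-0.05],"twist":0,"fingers":-1},{"xyz":[0.003,-0.003,-0.095],"twist":0,"fingers":-1},{"xyz":[0.003,-0.003,-0.115],"twist":0,"fingers":-1},{"xyz":[0.003,-0.003,-0.125],"twist":0,"fingers":-1},{"xyz":[0.003,-0.003,-0.132],"twist":0,"fingers":-1},{"xyz":[0.003,-0.003,-0.138],"twist":0,"fingers":-1},{"xyz":[0.003,-0.003,-0.140],"twist":0,"fingers":-1},{"xyz":[0.003,-0.003,-0.140],"twist":0,"fingers":-1}]'
```

```text
t: 5.22
ee_pos: [0.4719, 0.0258, 0.073]
tcp_rot: [-0.506, 0.492, -0.494, 0.508]
ft_force: [-1.8, -2.4, 5.7]
finger_gap: -0.0001
```

```bash
python3 -m inch '[{"xyz":[0,0,-0.002],"twist":0,"fingers":-1},{"xyz":[0,0,-0.004],"twist":0,"fingers":-1},{"xyz":[0,0,-0.005],"twist":0,"fingers":-1},{"xyz":[0,0,-0.005],"twist":0,"fingers":-1}]'
```

```text
t: 5.72
ee_pos: [0.4721, 0.0257, 0.069]
tcp_rot: [-0.507, 0.492, -0.494, 0.507]
ft_force: [-3.3, -2.7, 10.7]
finger_gap: -0.0003
```

```bash
python3 -m inch '[{"xyz":[0,0,-0.002],"twist":0,"fingers":-1},{"xyz":[0,0,-0.003],"twist":0,"fingers":-1},{"xyz":[0,0,-0.003],"twist":0,"fingers":-1}]'
python3 - <<'E'
from station import monitor, cams, robot
import cv2, numpy as np
o=monitor.get_obs(); print(o['t'],o['ee_pos'],o['ft_force'])
im=cams.camera('side'); cv2.imwrite('pics/side2.png',cv2.resize(im[130:280,190:390,::-1],None,fx=4,fy=4))
for n in ['carton','lid_edge','lid_press']:
        print(n,[(round(d['score'],2),np.round(d['at'],3).tolist()) for d in cams.landmark_of('side',n)[:2]])
E
```

```text
t: 6.1
ee_pos: [0.4724, 0.0257, 0.0687]
tcp_rot: [-0.507, 0.492, -0.494, 0.507]
ft_force: [-13.3, -2.3, 28.0]
finger_gap: -0.0003
6.1 [0.47240349 0.02572062 0.06870468] [-13.33777935  -2.31508499  27.95231365]
carton [(0.64, [0.472, -0.01, 0.017]), (0.38, [0.48, -0.136, 0.094])]
lid_edge [(0.98, [0.478, -0.091, 0.068])]
lid_press [(0.62, [0.469, 0.023, 0.064])]
```

View pics/side2.png

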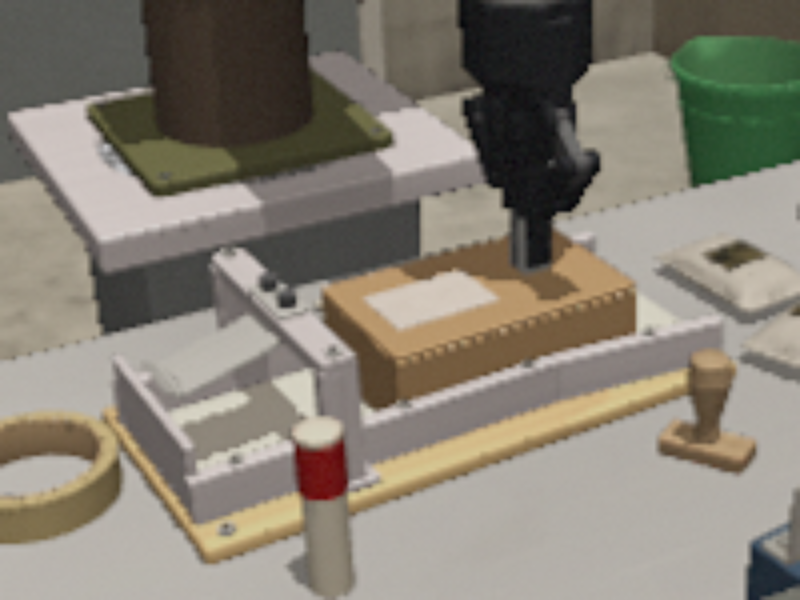

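```bash
python3 -m inch '[{"xyz":[-0.001,0,0.001],"twist":0,"fingers":-1},{"xyz":[-0.0015,-0.001,0.0015],"twist":0,"fingers":-1},{"xyz":[-0.0015,-0.003,0.0015],"twist":0,"fingers":-1},{"xyz":[-0.0013,-0.006,0.0015],"twist":0,"fingers":-1},{"xyz":[-0.0012,-0.010,0.0015],"twist":0,"fingers":-1},{"xyz":[-0.001,-0.014,0.0015],"twist":0,"fingers":-1},{"xyz":[-0.001,-0.018,0.0015],"twist":0,"fingers":-1},{"xyz":[-0.001,-0.022,0.0015],"twist":0,"fingers":-1},{"xyz":[-0.001,-0.022,0.0015],"twist":0,"fingers":-1}]'
python3 - <<'E'
from station import monitor, cams, robot
import numpy as np
for c in ['side','top']:
  cams.camera(c)
  for n in ['carton','lid_edge','lid_press']:
        print(c,n,[(round(d['score'],2),np.round(d['at'],3).tolist()) for d in cams.landmark_of(c,n)[:2]])
o=monitor.get_obs(); print(o['t'],o['ee_pos'],o['ft_force'])
E
```

```text
t: 7.42
ee_pos: [0.473, 0.0047, 0.0689]
tcp_rot: [-0.505, 0.491, -0.495, 0.509]
ft_force: [-1.1, 2.8, 13.0]
finger_gap: 0.0002
side carton [(0.69, [0.474, -0.031, 0.018])]
side lid_edge [(0.73, [0.481, -0.112, 0.07]), (0.61, [0.482, -0.137, 0.083])]
side lid_press []
top carton [(0.57, [0.475, -0.032, 0.017]), (0.57, [0.45, 0.197, 0.0])]
top lid_edge [(0.74, [0.483, -0.114, 0.068])]
top lid_press [(0.38, [0.48, -0.202, 0.064])]
7.825 [0.47298615 0.00472741 0.06889509] [-0.65908272  2.64276975 13.02893767]
```

```bash
python3 -m inch '[{"xyz":[0,0,-0.001],"twist":0,"fingers":-1},{"xyz":[0,-0.003,-0.001],"twist":0,"fingers":-1},{"xyz":[0,-0.007,-0.001],"twist":0,"fingers":-1},{"xyz":[0.0003,-0.012,-0.001],"twist":0,"fingers":-1},{"xyz":[0.0005,-0.017,-0.001],"twist":0,"fingers":-1},{"xyz":[0.0007,-0.022,-0.001],"twist":0,"fingers":-1},{"xyz":[0.001,-0.027,-0.001],"twist":0,"fingers":-1},{"xyz":[0.001,-0.032,-0.001],"twist":0,"fingers":-1},{"xyz":[0.0012,-0.036,-0.001],"twist":0,"fingers":-1},{"xyz":[0.0014,-0.040,-0.001],"twist":0,"fingers":-1},{"xyz":[0.0014,-0.040,-0.001],"twist":0,"fingers":-1}]'
python3 - <<'E'
from station import monitor, cams, robot
import numpy as np
for c in ['side','top']:
  cams.camera(c)
  for n in ['carton','lid_edge','leaf_tip']:
        print(c,n,[(round(d['score'],2),np.round(d['at'],3).tolist()) for d in cams.landmark_of(c,n)[:2]])
o=monitor.get_obs(); print(o['t'],o['ee_pos'],o['ft_force'])
E
```

```text
t: 9.2
ee_pos: [0.4752, -0.0355, 0.0689]
tcp_rot: [-0.504, 0.491, -0.495, 0.509]
ft_force: [-0.5, 3.6, 17.3]
finger_gap: -0.0001
side carton [(0.67, [0.479, -0.076, 0.016])]
side lid_edge [(0.72, [0.482, -0.151, 0.07])]
side leaf_tip [(0.55, [0.483, -0.202, 0.062]), (0.53, [0.484, -0.152, 0.068])]
top carton [(0.64, [0.478, -0.073, 0.017])]
top lid_edge [(0.59, [0.486, -0.156, 0.067])]
top leaf_tip [(0.88, [0.48, -0.203, 0.06])]
9.6 [ 0.47516195 -0.03549371  0.06884144] [-1.55585106  3.23024846 17.71536395]
```

```bash
python3 -m inch '[{"xyz":[0,-0.002,-0.0005],"twist":0,"fingers":-1},{"xyz":[0,-0.006,-0.0005],"twist":0,"fingers":-1},{"xyz":[0.0003,-0.010,-0.0005],"twist":0,"fingers":-1},{"xyz":[0.0004,-0.014,-0.0005],"twist":0,"fingers":-1},{"xyz":[0.0005,-0.018,-0.0005],"twist":0,"fingers":-1},{"xyz":[0.0007,-0.022,-0.0005],"twist":0,"fingers":-1},{"xyz":[0.001,-0.026,-0.0005],"twist":0,"fingers":-1},{"xyz":[0.001,-0.030,-0.0005],"twist":0,"fingers":-1},{"xyz":[0.0012,-0.034,-0.0005],"twist":0,"fingers":-1},{"xyz":[0.0014,-0.038,-0.0005],"twist":0,"fingers":-1},{"xyz":[0.0015,-0.042,-0.0005],"twist":0,"fingers":-1},{"xyz":[0.0015,-0.042,-0.0005],"twist":0,"fingers":-1}]'
python3 - <<'E'
from station import monitor, cams, robot
import numpy as np, cv2
for c in ['side','top']:
  im=cams.camera(c); cv2.imwrite(f'pics/{c}3.png',cv2.resize(im[150:270,190:350,::-1] if c=='side' else im[180:260,270:420,::-1],None,fx=5,fy=5))
  for n in ['carton','lid_edge','leaf_tip']:
        print(c,n,[(round(d['score'],2),np.round(d['at'],3).tolist()) for d in cams.landmark_of(c,n)[:2]])
o=monitor.get_obs(); print(o['t'],o['ee_pos'],o['ft_force'])
E
```

```text
t: 11.1
ee_pos: [0.4771, -0.077, 0.0687]
tcp_rot: [-0.504, 0.491, -0.495, 0.51]
ft_force: [-1.4, 8.3, 17.5]
finger_gap: 0.0001
side carton [(0.6, [0.48, -0.115, 0.018])]
side lid_edge [(0.87, [0.487, -0.194, 0.066]), (0.51, [0.485, -0.203, 0.062])]
side leaf_tip [(0.67, [0.482, -0.203, 0.063]), (0.34, [0.481, -0.14, 0.082])]
top carton [(0.5, [0.477, -0.116, 0.018]), (0.17, [0.478, -0.078, 0.07])]
top lid_edge [(0.63, [0.608, 0.064, -0.001]), (0.51, [0.456, -0.276, -0.002])]
top leaf_tip [(0.72, [0.479, -0.204, 0.066])]
11.5 [ 0.47705771 -0.07695509  0.06867713] [ 0.05042061  7.25271341 18.03864801]
```

View pics/side3.png

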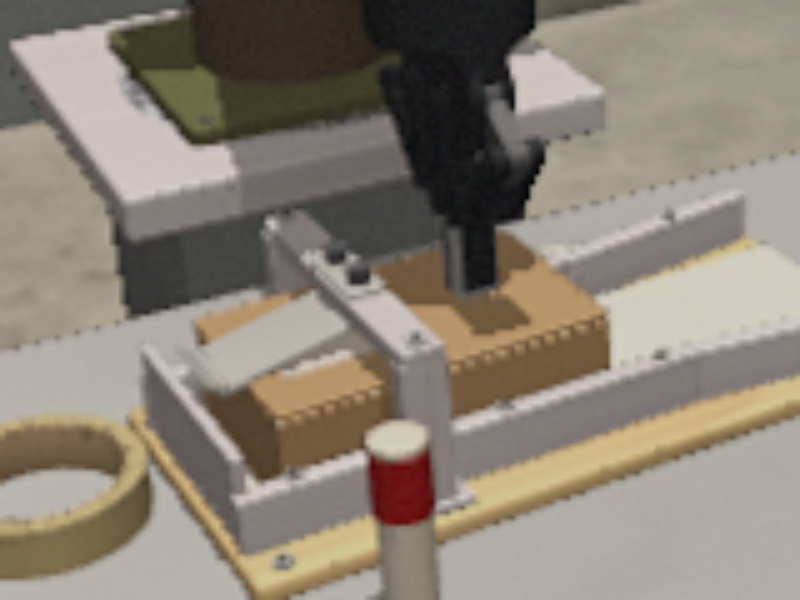

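```bash
python3 -m inch '[{"xyz":[0,0,-0.0012],"twist":0,"fingers":-1},{"xyz":[0,-0.002,-0.0014],"twist":0,"fingers":-1},{"xyz":[0,-0.004,-0.0014],"twist":0,"fingers":-1},{"xyz":[0.0003,-0.006,-0.0014],"twist":0,"fingers":-1},{"xyz":[0.0004,-0.009,-0.0014],"twist":0,"fingers":-1},{"xyz":[0.0005,-0.012,-0.0014],"twist":0,"fingers":-1},{"xyz":[0.0005,-0.014,-0.0014],"twist":0,"fingers":-1},{"xyz":[0.0005,-0.014,-0.0014],"twist":0,"fingers":-1}]'
python3 - <<'E'
from station import monitor, cams, robot
import numpy as np, cv2
for c in ['side','top']:
  im=cams.camera(c); cv2.imwrite(f'pics/{c}4.png',cv2.resize(im[150:270,190:350,::-1] if c=='side' else im[180:260,270:420,::-1],None,fx=5,fy=5))
  for n in ['carton','leaf_tip','lid_press']:
        print(c,n,[(round(d['score'],2),np.round(d['at'],3).tolist()) for d in cams.landmark_of(c,n)[:2]])
o=monitor.get_obs(); print(o['t'],o['ee_pos'],o['ft_force'])
E
```

```text
t: 12.5
ee_pos: [0.4782, -0.0908, 0.0686]
tcp_rot: [-0.503, 0.491, -0.495, 0.51]
ft_force: [-3.0, 9.3, 24.0]
finger_gap: -0.0001
side carton [(0.7, [0.48, -0.127, 0.02])]
side leaf_tip [(0.86, [0.485, -0.205, 0.066]), (0.3, [0.486, -0.206, 0.071])]
side lid_press [(0.73, [0.476, -0.092, 0.066]), (0.49, [0.478, -0.044, 0.001])]
top carton [(0.74, [0.48, -0.129, 0.018])]
top leaf_tip [(0.56, [0.479, -0.206, 0.066])]
top lid_press [(0.46, [0.479, -0.095, 0.071])]
12.9 [ 0.47816713 -0.09076722  0.06861655] [-2.83209747  9.41921417 25.11859669]
```

```bash
python3 -m inch '[{"xyz":[0,-0.001,0],"twist":0,"fingers":-1},{"xyz":[0,-0.002,0],"twist":0,"fingers":-1},{"xyz":[0,-0.003,0],"twist":0,"fingers":-1},{"xyz":[0,-0.003,0],"twist":0,"fingers":-1}]'; python3 -m inch '[{"xyz":[0,-0.001,0],"twist":0,"fingers":-1},{"xyz":[0,-0.002,0],"twist":0,"fingers":-1},{"xyz":[0,-0.003,0],"twist":0,"fingers":-1},{"xyz":[0,-0.003,0],"twist":0,"fingers":-1}]'
```

```text
t: 13.4
ee_pos: [0.4783, -0.0938, 0.0686]
tcp_rot: [-0.503, 0.491, -0.496, 0.51]
ft_force: [-1.5, 10.8, 24.6]
finger_gap: 0.0002
t: 13.9
ee_pos: [0.4784, -0.0954, 0.0686]
tcp_rot: [-0.502, 0.492, -0.495, 0.511]
ft_force: [-1.1, 17.1, 25.8]
finger_gap: -0.0
```

```bash
python3 -m inch '[{"xyz":[0,-0.001,0],"twist":0,"fingers":-1},{"xyz":[0,-0.001,0],"twist":0,"fingers":-1}]'
python3 - <<'E'
from station import monitor, cams, robot
import numpy as np, cv2
for c in ['side','top']:
  im=cams.camera(c); a=cv2.resize(im[150:270,190:350,::-1] if c=='side' else im[180:260,270:420,::-1],None,fx=5,fy=5); cv2.imwrite(f'pics/{c}5.png',a)
  for n in ['carton','stop_face','lid_press','bridge','station']:
        print(c,n,[(round(d['score'],2),np.round(d['at'],3).tolist()) for d in cams.landmark_of(c,n)[:1]])
E
```

```text
t: 14.15
ee_pos: [0.4784, -0.096, 0.0686]
tcp_rot: [-0.502, 0.492, -0.495, 0.511]
ft_force: [-1.2, 17.6, 24.7]
finger_gap: -0.0003
side carton [(0.75, [0.481, -0.132, 0.019])]
side stop_face [(0.71, [0.485, -0.21, 0.046])]
side lid_press [(0.65, [0.474, -0.096, 0.068])]
side bridge [(0.95, [0.478, -0.137, 0.091])]
side station [(0.75, [0.48, -0.045, 0.0])]
top carton [(0.49, [0.482, -0.135, 0.017])]
top stop_face [(0.67, [0.485, -0.207, 0.042])]
top lid_press [(0.69, [0.479, -0.096, 0.07])]
top bridge [(0.73, [0.483, -0.14, 0.094])]
top station [(0.93, [0.474, -0.048, 0.001])]
```

View pics/side5.png

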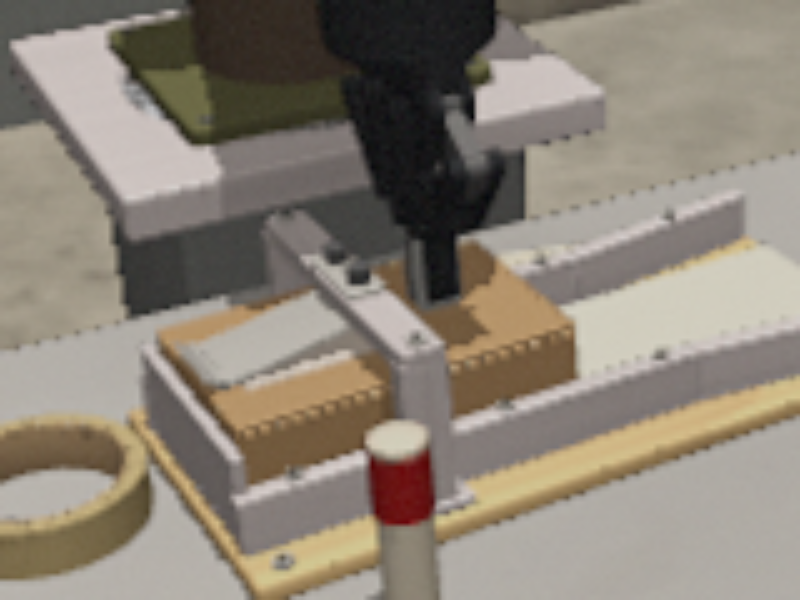

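View pics/top5.png

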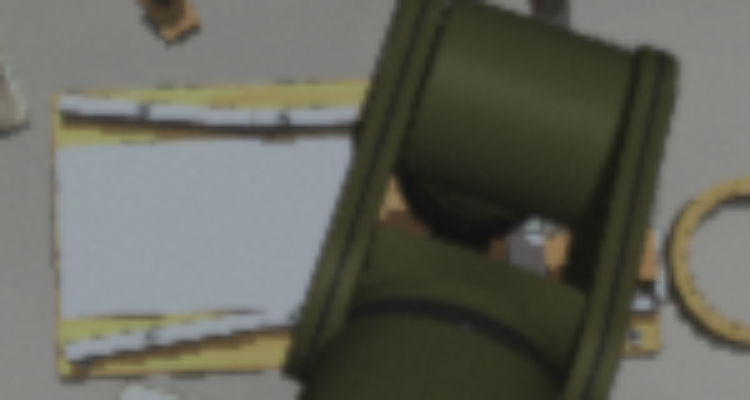

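```bash
python3 -m inch '[{"xyz":[0,0,0.001],"twist":0,"fingers":-1},{"xyz":[0,0,0.003],"twist":0,"fingers":-1},{"xyz":[0,0.001,0.006],"twist":0,"fingers":-1},{"xyz":[0,0.003,0.015],"twist":0,"fingers":-1},{"xyz":[0,0.005,0.040],"twist":0,"fingers":-1},{"xyz":[0,0.02,0.080],"twist":0,"fingers":-1},{"xyz":[0,0.05,0.12],"twist":0,"fingers":-1},{"xyz":[0,0.10,0.15],"twist":0,"fingers":-1},{"xyz":[0,0.15,0.16],"twist":0,"fingers":-1},{"xyz":[0,0.20,0.16],"twist":0,"fingers":-1},{"xyz":[0,0.20,0.16],"twist":0,"fingers":-1},{"xyz":[0,0.20,0.16],"twist":0,"fingers":-1}]'
python3 - <<'E'
from station import monitor, cams, robot
import numpy as np, cv2
for c in ['side','top']:
  im=cams.camera(c); a=cv2.resize(im[150:270,190:350,::-1] if c=='side' else im[180:260,270:420,::-1],None,fx=5,fy=5); cv2.imwrite(f'pics/{c}6.png',a)
  for n in ['carton','stop_face','leaf_tip','lid_press','lid_edge']:
        print(c,n,[(round(d['score'],2),np.round(d['at'],3).tolist()) for d in cams.landmark_of(c,n)[:1]])
E
```

```text
t: 16.25
ee_pos: [0.4725, 0.1011, 0.2215]
tcp_rot: [0.507, -0.493, 0.493, -0.507]
ft_force: [-0.2, -0.1, -0.5]
finger_gap: -0.0002
side carton [(0.9, [0.48, -0.131, 0.02])]
side stop_face [(0.76, [0.486, -0.209, 0.045])]
side leaf_tip [(0.89, [0.484, -0.203, 0.067])]
side lid_press [(0.74, [0.476, -0.098, 0.066])]
side lid_edge [(0.55, [0.486, -0.213, 0.07])]
top carton [(0.74, [0.479, -0.13, 0.016])]
top stop_face [(0.84, [0.484, -0.206, 0.041])]
top leaf_tip [(0.69, [0.477, -0.204, 0.07])]
top lid_press [(0.67, [0.481, -0.096, 0.07])]
top lid_edge [(0.85, [0.489, -0.214, 0.068])]
```

View pics/side6.png

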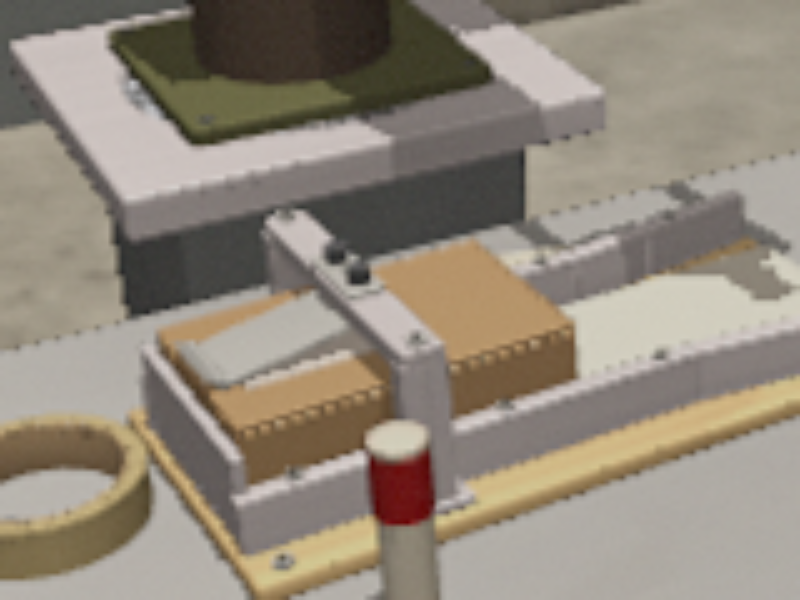

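View pics/top6.png

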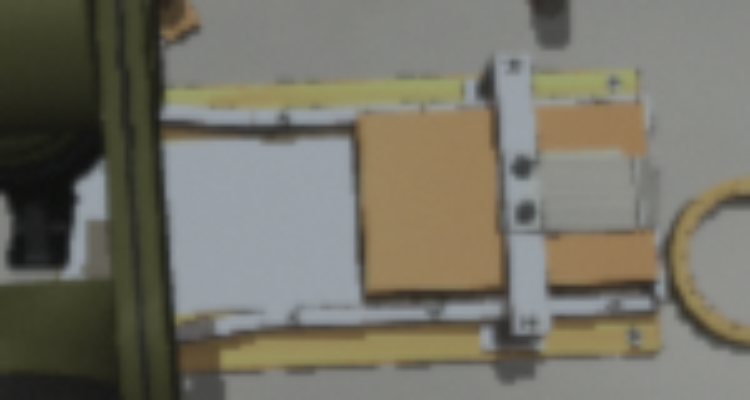

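Both views show the carton against the end stop. The lid is shut under the leaf and the arm is clear.

Run:
```python
from station import monitor, robot
print(robot.job_done()); o=monitor.get_obs(); print(o['t'],o['ft_force'])
```

```text
the job is handed in; nothing more can be done
None
the job is handed in; nothing more can be done
```

The carton is home against the end stop with the leaf spring holding its lid shut, and I handed the job in at about 17 s. No verdict is reported.

**What I did:** With the fingertips closed, I pressed the lid flat about 42 mm from the hinge. I held it down with 13–28 N while sliding the carton about 120 mm along the lane. When the push force rose from about 11 to 17 N, I took that as contact with the stop. I then lifted straight off and moved the arm away.

**Last checks:**
- **Carton:** in the side and top pictures it stands against the stop. The networks put its middle at y ≈ -0.131, against an expected home of about -0.130 to -0.135. It had not moved after the release.
- **Lid:** shut, with its leading edge at z ≈ 0.069 m.
- **Leaf tip:** z ≈ 0.067–0.070 m, so it is lifted and resting on the lid.
- **Arm:** wrist force was about zero, and the arm was clear of everything.

**Limits:** The networks are only good to about 4 mm, so the gap to the stop rests mainly on the force rise and the pictures. The networks put the lid edge 3–8 mm past the stop face, which is partly their error. I could not measure the spring's force on the lid. I did not re-measure the bystanders, but no move came near them, and those in the last pictures looked unmoved.

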